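Turn the footrest plate tread side up

TASK

Two cargo-bike footrest plates lie on the near slopes of two V-shaped birch rests, and one of them shows its bare metal face. Turn that plate over across the V of its rest, so that it ends up lying flat on the far slope of the same rest with its black rubber tread facing up and its lower edge down in the V. Leave the other plate and the tray's contents as they are.

Things in the scene. Friction and masses are not known exactly. Their poses are not given: they have to be found in the camera images.
- plate_todo: loose footrest plate to turn, 120 x 90 x 10 mm, 0.2 kg; one face bare aluminium with 4 dark bolt holes, the other black ribbed rubber. Origin: its centre, mid-thickness; x along the 120 mm, y along the 90, z out of the rubber face. Starts metal up on rest_todo's near slope, one 90 mm edge in the valley, up to 8 mm off the rest's middle along it. Tipped past upright it falls onto the far slope.
- todo_edge (a point): middle of plate_todo's free 90 mm edge (mid-thickness), opposite the edge in the valley. At the start it points towards the robot and overhangs the near slope's top by 50 mm (along the slope), its lower corner 94 mm above the bench and 98 mm (level) from the valley line; free space under it.
- rest_todo: fixed birch V-shaped rest under plate_todo; stands left or right. Origin: on the bench under the middle of the valley line; y along the valley, x across the V away from the robot, z up. Valley bottom 25 mm above the bench; both slopes rise from it at 35 degrees; boards 12 mm thick, 110 mm wide (y).
- near_top (a point): middle of the top edge of rest_todo's near slope (70 mm long up the slope): 57 mm from the valley line to -x of the rest, 65 mm above the bench. Towards the robot from here nothing stands below: the rest's foot ends 52 mm from the valley line.
- far_top (a point): middle of the top edge of rest_todo's far slope (112 mm long up the slope): 92 mm from the valley line to +x of the rest, 89 mm above the bench.
- plate_done: a second, equal plate, already rubber face up on the near slope of rest_done (same size and axes as plate_todo); leave alone
- rest_done: the fixed rest under plate_done, same shape and axes as rest_todo
- tray: fixed shallow birch pull-out tray on the left of the bench, 320 (x) x 250 (y) x 35 mm high; origin under its centre
- light: yellow bike light with a black lens rim, 83 x 42 x 38 mm, in the tray; origin under its centre; leave alone
- dish: white ceramic dish of steel bolts, 96 mm across, 28 mm high, in the tray; origin under its centre; leave alone
- wrench: steel socket wrench, 210 mm long, 50 mm high at its head, in the tray; leave alone
- clamp: aluminium seat post clamp, 56 x 42 x 16 mm, in the tray; leave alone
- pads: pair of black brake pads, 72 x 40 x 24 mm, in the tray; leave alone
There are look-alikes about, which are no part of the job. Leave any red look-alike of the plate_todo alone.

How it is judged (in metres and radians):
At the end, for the whole second after the job is handed in: plate_todo lies still on the far slope of rest_todo, rubber tread up (its normal 24 to 46 degrees from vertical), long side within 17 degrees of straight across the V, centre 26 to 68 mm beyond the valley line, within 35 mm of the rest's middle along it and 45 to 85 mm above the bench (angle between plate_todo's own z axis and vertical between 0.42 and 0.8 rad and x of plate_todo in the frame of rest_todo between 0.026 and 0.068 m and y of plate_todo in the frame of rest_todo between -0.035 and 0.035 m and z of plate_todo in the frame of rest_todo between 0.045 and 0.085 m and angle between the x axis of plate_todo and the y axis of rest_todo, either way round above 1.27 rad and linear speed of plate_todo below 0.02 m/s and angular speed of plate_todo below 0.2 rad/s); the robot touches nothing.
It fails at once if the other plate is moved by more than 20 mm (distance of plate_done from where it was at the start of the episode above 0.02 m).
It fails at once if something in the tray is moved by more than 30 mm (distance of any of light, dish, wrench, clamp, pads from where it was at the start of the episode above 0.03 m).
It also fails if it takes over 35 s, if anything falls off the work surface, if the arm or the gripper's body presses on something with over 40 N, if the wrist force passes 120 N, or if a joint passes its speed limit or range.

ROBOT

A 6-joint arm with a two-finger parallel gripper is mounted at the origin on the work surface. World frame = base frame: x ahead of the robot, y to its left, z up, the work surface at z = 0. Lengths are in mm, angles in rad, forces in N, time in s.
With the tool pointing down it reaches from about 400 to 925 mm from the base axis. Payload 12.5 kg.
Tool frame: the origin (TCP) lies midway between the tips of the shut fingers; the grasp point (between the pads) lies 19 mm behind it; z points along the fingers, y is the direction in which the jaws open and shut (so a half turn about z gives the same grasp; the last joint's range is limited). The gripper opens to 95 mm and grips with 3 to 60 N. Pads are 20 mm wide; open, the fingers measure 119 mm over their backs; the gripper's body (75 mm by 180 mm) begins 59 mm behind the grasp point.
Start: joints at [1.218, 0.491, 1.559, -0, 1.092, -0.106], TCP at [152.671, 606.087, 191.461] pointing down, gripper open.
Joint ranges: [-3.1, 3.1], [-0.84, 2.19], [0.05, 2.79], [-1.13, 4.28], [0.06, 2.93], [-2.69, 2.69]. Speed limits (rad/s): [2.22, 2.22, 2.79, 3.14, 3.14, 3.14].

INTERFACE

Orientations are given as [roll, pitch, yaw] about the fixed x, y, z axes, in that order (R = Rz(yaw) Ry(pitch) Rx(roll)).
In Python, from cell import env gives the robot as it stands.
- The arm moves only by the tool drive_tool, never from a script. Its argument "increments" is a list of rows, each a list of 2 entries, a list of its own where there are three numbers: the shift along the tool's x, y, z as a fraction of full scale, then the turn, a rotation vector about the tool's x, y, z as a fraction of full scale. In form: [[[x, y, z], [ax, ay, az]], ...]. A call has 1 to 5 rows; each row shifts and turns the commanded pose from where the row before left it, along the tool's axes as they then stand; what a row does not reach is not made up. Full scale, the value 1, is 30 mm for a shift and 0.08 rad for a turn. A row lasts 1/12 s, in which the tool goes at most 41.7 mm and 7.16 degrees, less where a joint would pass 70% of its speed; a pose out of reach is approached as far as the arm can. A call with a number of a shift or a turn outside -1 to 1 is refused whole. A call with a gripper value outside its range is refused whole. "jaw" is the opening, from -1 (shut) to 1 (fully open), so that 0 is half open, set as the call begins (left out, the last holds). The fingers move at their own pace and stop on an object; the grip force is fixed at half the most. Time passes only in rows, so rows that do not move let the fingers close. It gives the time, the measured TCP pose, the force and the opening at its end, in the units of the state.
- env.state(): the state, without advancing time (a new reading comes with each control period).
- env.read_camera(name): name is "scene" or "top"; returns a dict with "pixels" (480x640x3 uint8, blue, green, red), "vertical_fov" (degrees; the focal length in pixels is half the picture's height over the tangent of half this angle, whatever the lens; pixels are square), "cx", "cy" (the principal point, pixels), "world_to_cam" (4x4, takes a point from world to camera coordinates). Camera axes: x right, y down, z forward; pixel columns grow to the right and rows downward; lengths in mm; the calibration is good to about 2 mm. A picture is of the moment at which its call begins. There is no depth.
- env.job_done(): hands the job in, once; it reports no verdict.
Trained networks look in a picture, given as the dict that the camera call returned (one of the last four; its "shot" number tells which), for a name from the list of things; names that differ only in an ending like _2 or _b are one class to them, and where a whole thing is asked for, a point or a joint stands for the part that bears it (a point fixed in the world has none). Each returns a list of dicts, best first, with "score" (0 to 1); they miss things now and then, are a little off and sometimes report something else, mostly with a low value. They report only what shows in the picture. A call takes as long as a camera call. They do not tell look-alikes from the thing itself.
- env.boxes_of(target, picture): "point" ([x, y, z] in mm, in world coordinates, good to about 4 mm: the middle of the surface that is visible of it).
- env.tip_of(target, picture): "point" ([x, y, z] in mm, in world coordinates, good to about 4 mm: a listed point, or the origin of a listed thing).
The state is a dict: "t": time; "joints": joint angles; "qvel": joint speeds; "tau": joint torques, N m; "eef_pos": TCP position; "tcp_rot": TCP orientation; "ft_force": force on the tool from outside, world axes, zero at the start; "moment": the same for the moment, N m; "opening": opening from 0.0 (shut) to 1.0 (fully open).
Only numpy, scipy, OpenCV 4.12 (cv2) and the standard library are available. Lean on these libraries where they do the work, as an engineer would, in place of code of your own. Each camera call takes 0.05 s, during which the arm holds its last target.

## Working session

There is one attempt and no reset: what is moved stays moved. The work goes in short steps, Python scripts to look and compute and a tool call to move; the robot and the scene stay as the last step left them, time stands still between calls to the robot, and variables do not carry over. Pictures are saved under pics/ and viewed, and the job is handed in when it is done.

Besides the shell and the picture viewer there is one more tool, called after "Request:" as a command line: name --argument value ..., lists and objects as JSON in quotes. drive_tool: Moves the arm, as the interface text tells. Its arguments: {"type":"object","properties":{"increments":{"type":"array","items":{"type":"array"}},"jaw":{"type":"number"}},"required":["increments"]}

```bash
ls; mkdir -p pics
python3 - <<'E'
from cell import env
import cv2
print(env.state())
for n in ("scene","top"):
    p=env.read_camera(n); cv2.imwrite(f"pics/{n}0.png",p["pixels"])
    print(n,p["vertical_fov"],p["cx"],p["cy"],p["world_to_cam"])
    for t in ("plate_todo","rest_todo","todo_edge","near_top","far_top","plate_done"):
        print(t,[(d["score"],d["point"]) for d in env.tip_of(t,p)],)
E
```

```text
pics
{'t': 0.0, 'joints': array([ 1.21836641e+00,  4.91575705e-01,  1.55947464e+00, -1.08732702e-05,
        1.09167204e+00, -1.05595886e-01]), 'qvel': array([-1.72363355e-03, -9.63217895e-05,  5.37831123e-04, -3.36987322e-04,
        2.35767402e-04, -1.36974314e-03]), 'tau': array([-1.55889156e-03, -6.12635994e+01, -2.58182788e+01,  6.90967636e-02,
        4.81208134e-02, -9.59396334e-05]), 'eef_pos': array([152.59224582, 605.80261753, 190.84305123]), 'tcp_rot': array([-3.14046819e+00, -1.09484584e-04,  2.89476358e+00]), 'ft_force': array([-0.10333158,  0.14714263, -0.44532679]), 'moment': array([-0.01782993,  0.02335848,  0.0149685 ]), 'opening': 1.0018550634289205}
scene 50.60831507782098 324.99073607495416 246.8986249162059 [[ 6.46729592e-01  7.62707747e-01  4.21038988e-03 -4.79420834e+02]
 [ 5.81974171e-01 -4.89895412e-01 -6.49082853e-01 -1.79193728e+02]
 [-4.92997870e-01  4.22231426e-01 -7.60706069e-01  1.46685985e+03]
 [ 0.00000000e+00  0.00000000e+00  0.00000000e+00  1.00000000e+00]]
plate_todo [(0.9, [437.1, 107.3, 3.9]), (0.77, [615.2, -32.7, 3.9]), (0.61, [532.0, 451.7, 2.
[... 226 characters left out ...]
late_done [(0.96, [552.4, -224.6, 65.8])]
top 48.00254523503629 325.1101431085225 241.2179088499793 [[ 1.40260376e-02 -9.99841005e-01  1.10106683e-02  1.56224491e+02]
 [-9.88386613e-01 -1.55300396e-02 -1.51164547e-01  5.61991849e+02]
 [ 1.51311508e-01 -8.76255750e-03 -9.88447290e-01  1.20676415e+03]
 [ 0.00000000e+00  0.00000000e+00  0.00000000e+00  1.00000000e+00]]
plate_todo [(0.85, [431.8, 104.7, 6.0]), (0.77, [601.7, 129.8, 62.7]), (0.71, [611.3, -28.5, 9.4])]
rest_todo [(0.76, [651.2, 142.9, 1.7])]
todo_edge [(0.87, [552.4, 122.8, 97.3]), (0.67, [382.2, 145.4, 3.1]), (0.6, [553.8, -35.8, 2.8])]
near_top []
far_top [(0.85, [736.1, 162.9, 87.2])]
plate_done [(0.75, [558.7, -227.9, 66.9])]
```

View pics/scene0.png

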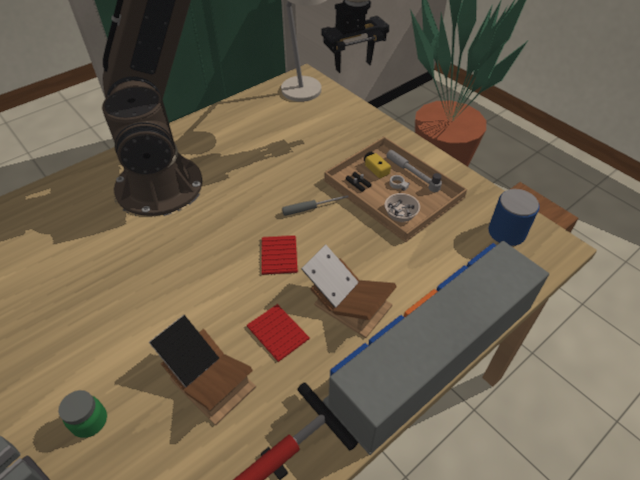

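View pics/top0.png

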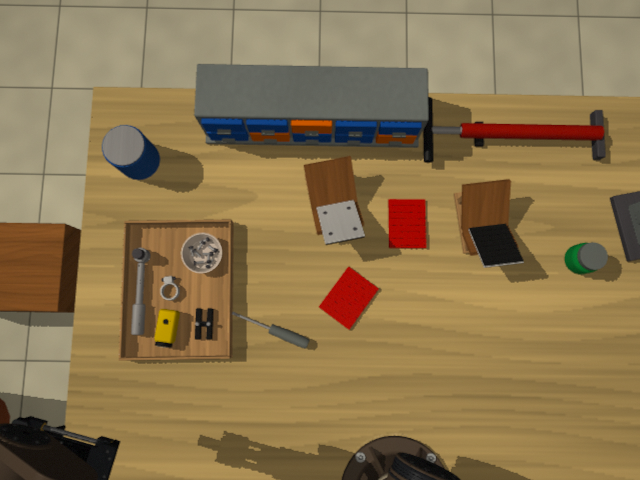

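Candidates for plate_todo in the scene picture:
- Bare-metal plate with 4 holes, at (330,276).
- Red plate at (280,255).
- Red plate at (278,332).
- Black-tread plate, plate_done, at (185,350).

I choose the metal one. The red pair are look-alikes. I'll check the choice and the fitted rest frame in a close crop.

```bash
cat > h.py <<'E'
import numpy as np, cv2
from scipy.spatial.transform import Rotation as Ro
V=np.array([648.5,143.8]); A=np.deg2rad(12.1)
u=np.array([np.cos(A),np.sin(A)]); n=np.array([-u[1],u[0]])
def W(a,z,b=0): return np.r_[V+a*u+b*n,z]
def proj(p,P):
    M=p["world_to_cam"];f=240/np.tan(np.deg2rad(p["vertical_fov"]/2))
    c=(M[:3,:3]@np.asarray(P).T).T+M[:3,3]
    return np.c_[p["cx"]+f*c[:,0]/c[:,2],p["cy"]+f*c[:,1]/c[:,2]]
def rot(tilt,yaw=A+np.pi): # tilt>0: tool z leans forward from down
    return Ro.from_euler('z',yaw)*Ro.from_euler('x',np.pi)*Ro.from_euler('y',-tilt)
def plan(a,z,tilt,b=0):
    from cell import env
    s=env.state(); R=Ro.from_euler('xyz',s["tcp_rot"]); T=W(a,z,b); Q=rot(tilt)
    d=T-s["eef_pos"]; rv=(R.inv()*Q).as_rotvec()
    print("target",T.round(1),"tool shift/30",(R.inv().apply(d)/30).round(2),"rv/.08",(rv/.08).round(2),"final-frame shift/30",(Q.inv().apply(d)/30).round(2))
    rel=s["eef_pos"][:2]-V; print("now a,b,z",(rel@u).round(1),(rel@n).round(1),s["eef_pos"][2].round(1),"F",s["ft_force"].round(1),"t",s["t"],"j",s["joints"].round(2))
E
python3 - <<'E'
from cell import env
from h import *
s,c=np.sin(np.deg2rad(35)),np.cos(np.deg2rad(35))
for nme,x0,y0,w,h in (("scene",260,210,160,150),("top",280,130,120,130)):
    p=env.read_camera(nme);im=p["pixels"].copy()
    im=cv2.resize(im[y0:y0+h,x0:x0+w],None,fx=4,fy=4,interpolation=cv2.INTER_CUBIC)
    def poly(P,col):
        q=((proj(p,P)-[x0,y0]+.5)*4).astype(int); cv2.polylines(im,[q.reshape(-1,1,2)],True,col,1)
    poly([W(92,89,55),W(92,89,-55),W(0,25,-55),W(0,25,55)],(0,255,0))
    # upper face of plate: top corners
    e=np.array([-98+10*s,94+10*c]); f=e+120*np.array([c,-s])
    poly([W(*e,45),W(*e,-45),W(*f,-45),W(*f,45)],(255,0,255))
    cv2.imwrite(f"pics/ov_{nme}.png",im)
p=env.read_camera("top");q=env.read_camera("scene")
# shelf front-top corners triangulated
def ray(p,x,y):
    M=p["world_to_cam"];f=240/np.tan(np.deg2rad(p["vertical_fov"]/2));R=M[:3,:3]
    d=R.T@np.array([(x-p["cx"])/f,(y-p["cy"])/f,1]);return -R.T@M[:3,3],d/np.linalg.norm(d)
for a,b in (((196,122),(500,243)),((428,125),(330,380))):
    o1,d1=ray(p,*a);o2,d2=ray(q,*b)
    t=np.linalg.lstsq(np.c_[d1,-d2],o2-o1,rcond=None)[0];print((o1+t[0]*d1).round(),(o2+t[1]*d2).round())
plan(-150,150,.96)
E
```

```text
[814. 458. 119.] [817. 462. 121.]
[816. -63. 119.] [821. -56. 119.]
target [501.8 112.4 150. ] tool shift/30 [-15.31 -13.12   1.38] rv/.08 [ -2.74 -11.78  -5.28] final-frame shift/30 [ -3.42 -18.53   7.29]
now a,b,z -387.9 556.0 191.5 F [-0.4 -0.5  0.3] t 0.9 j [ 1.22  0.49  1.56 -0.    1.09 -0.11]
```

View pics/ov_scene.png

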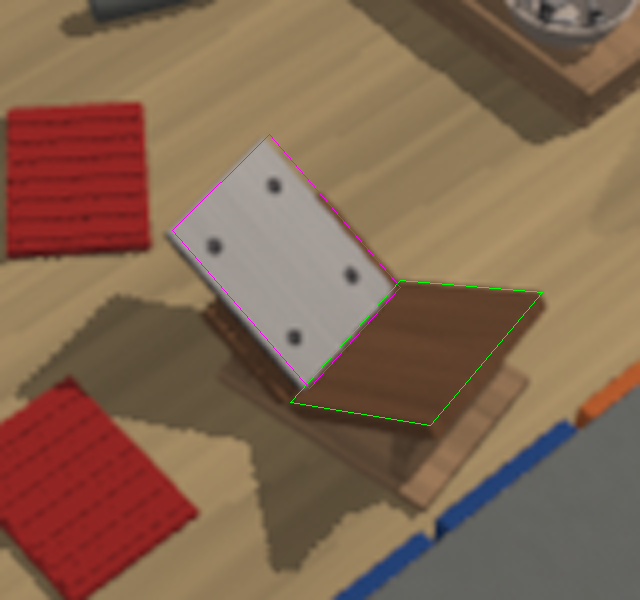

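View pics/ov_top.png

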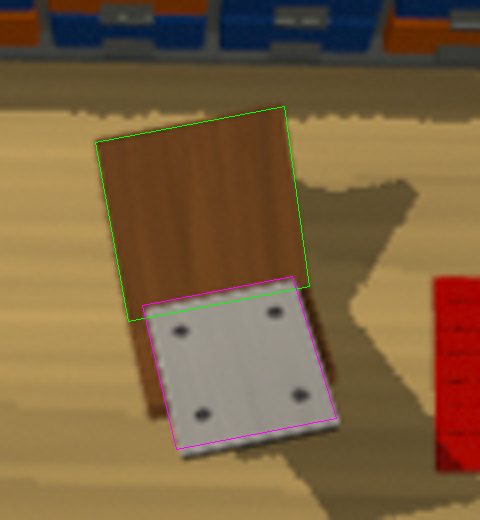

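Both overlays match. The metal plate's face is the magenta quad and rest_todo's far slope is the green one. No red plate is in the way, and the shelf top is about 119 mm high at x≥814. I'll open the fingers about 50 mm along the valley, slide them under the overhang and swing the plate over.

Request:
drive_tool --increments '[[[-0.6,-0.7,0],[0,0,-1]],[[-0.6,-0.7,0],[0,0,-1]],[[-0.6,-0.8,0],[0,0,-1]],[[-0.6,-0.8,0],[0,0,-1]],[[-0.6,-0.8,0],[0,0,-1]]]' --jaw 0.05

```text
t: 1.32
eef_pos: [232.9, 484.1, 191.6]
tcp_rot: [3.141, 0.0, -2.984]
ft_force: [0.4, 0.5, 0.4]
opening: 0.705
```

```bash
python3 -c "
from h import *
plan(-165,170,0)"
```

```text
target [487.2 109.2 170. ] tool shift/30 [ -6.41 -13.67   0.72] rv/.08 [ 0.    0.   -0.67] final-frame shift/30 [ -5.67 -14.     0.72]
now a,b,z -335.1 419.9 191.6 F [0.4 0.5 0.4] t 1.3167 j [ 1.    0.37  1.77  0.    1.   -0.73]
```

Request:
drive_tool --increments '[[[-0.4,-1,0],[0,0,-0.67]],[[-0.4,-1,0],[0,0,0]],[[-0.4,-1,0.05],[0,0,0]],[[-0.4,-1,0.05],[0,0,0]],[[-0.4,-1,0.05],[0,0,0]]]'

```text
t: 1.73
eef_pos: [321.3, 348.7, 187.1]
tcp_rot: [3.141, 0.001, -2.935]
ft_force: [0.5, 0.8, 0.6]
opening: 0.527
```

Request:
drive_tool --increments '[[[-0.4,-1,0.05],[0,0,0]],[[-0.4,-1,0.05],[0,0,0]],[[-0.4,-1,0.05],[0,0,0]],[[-0.4,-1,0.05],[0,0,0]],[[-0.4,-1,0.05],[0,0,0]]]'

```text
t: 2.15
eef_pos: [410.9, 214.1, 179.6]
tcp_rot: [3.141, 0.001, -2.935]
ft_force: [0.8, -0.4, 0.6]
opening: 0.523
```

```bash
python3 -c "
from h import *
plan(-165,170,0)"
```

```text
target [487.2 109.2 170. ] tool shift/30 [-1.77 -3.94  0.32] rv/.08 [ 0.    0.01 -0.06] final-frame shift/30 [-1.75 -3.95  0.32]
now a,b,z -217.5 118.5 179.6 F [ 0.8 -0.4  0.6] t 2.15 j [ 0.34  0.28  1.95  0.    0.91 -1.44]
```

Request:
drive_tool --increments '[[[-0.4,-1,0],[0,0,0]],[[-0.4,-1,0],[0,0,0]],[[-0.4,-1,0],[0,0,0]],[[-0.2,-0.5,0],[0,0,0]],[[0,0,0],[0,-1,0]]]'

```text
t: 2.57
eef_pos: [476.5, 119.1, 179.4]
tcp_rot: [-3.141, 0.081, -2.938]
ft_force: [-0.6, 0.6, -0.4]
opening: 0.523
```

Request:
drive_tool --increments '[[[0,0,0],[0,-1,0]],[[0,0,0],[0,-1,0]],[[0,0,0],[0,-1,0]],[[0,0,0],[0,-1,0]],[[0,0,0],[0,-1,0]]]'

```text
t: 2.98
eef_pos: [472.9, 121.0, 180.1]
tcp_rot: [-3.14, 0.485, -2.935]
ft_force: [1.6, 0.7, -0.2]
opening: 0.522
```

Request:
drive_tool --increments '[[[0,0,0],[0,-1,0]],[[0,0,0],[0,-1,0]],[[0,0,0],[0,-1,0]],[[0,0,0],[0,-1,0]],[[0,0,0],[0,-1,0]]]'

```text
t: 3.4
eef_pos: [475.8, 141.8, 214.3]
tcp_rot: [3.127, 0.688, -2.951]
ft_force: [0.6, 0.2, 1.1]
opening: 0.525
```

```bash
python3 -c "
from h import *
plan(-148,111,.96)"
```

```text
target [503.8 112.8 111. ] tool shift/30 [ 1.62 -1.17  3.11] rv/.08 [-0.01 -3.39 -0.2 ] final-frame shift/30 [ 2.41 -1.14  2.55]
now a,b,z -169.2 34.3 214.3 F [0.6 0.2 1.1] t 3.4 j [ 0.12  0.11  2.31  1.06  0.07 -2.69]
```

The wrist ran into the low limit of joint 5 (j5≈0.07), so the full 55° tilt can't be reached in this wrist branch. I'll back off and work out what can be reached.

Request:
drive_tool --increments '[[[0,0,-0.3],[0,1,0]],[[0,0,0],[0,1,0]],[[0,0,0],[0,1,0]],[[0,0,0],[0,1,0]],[[0,0,0],[0,0,0]]]'

```text
t: 3.82
eef_pos: [477.8, 155.8, 219.9]
tcp_rot: [3.096, 0.556, -2.929]
ft_force: [0.2, -0.0, 0.5]
opening: 0.524
```

```bash
python3 -c "
from h import *
plan(-148,150,.5)
from cell import env
s=env.state();print(s['eef_pos'],s['tcp_rot'],s['joints'])"
```

```text
target [503.8 112.8 150. ] tool shift/30 [ 0.77 -1.69  2.19] rv/.08 [0.58 0.69 0.04] final-frame shift/30 [ 0.64 -1.58  2.31]
now a,b,z -164.4 47.5 219.9 F [ 0.2 -0.   0.5] t 3.8167 j [ 0.13  0.11  2.2   0.31  0.29 -1.94]
[477.77780942 155.82533    219.92353668] [ 3.09614741  0.55553182 -2.92855094] [ 0.13123795  0.11314983  2.19920959  0.31215057  0.29173471 -1.94030246]
```

```bash
cat > k.py <<'E'
from h import *
from scipy.optimize import least_squares, minimize
D=[([1.218366,.491576,1.559475,0,1.091672,-.105596],[152.59,605.80,190.84],1),
([.13123795,.11314983,2.19920959,.31215057,.29173471,-1.94030246],[477.778,155.825,219.924],1),
([1.,.37,1.77,0,1.,-.73],[232.9,484.1,191.6],6),([.34,.28,1.95,0,.91,-1.44],[410.9,214.1,179.6],6),
([.12,.11,2.31,1.06,.07,-2.69],[475.8,141.8,214.3],6)]
E_=lambda ax,t:Ro.from_euler(ax,t)
def fk(p,j):
    a,h,L2,L3,e,Lt=p
    R=E_('z',j[0]); R2=R*E_('y',j[1]); R3=R2*E_('y',j[2])
    pos=R.apply([a,0,h])+R2.apply([0,0,L2])+R3.apply([e,0,L3])
    R4=R3*E_('z',j[3])*E_('y',j[4])
    return pos+R4.apply([0,0,Lt]),R4
def res(p): return np.concatenate([(fk(p,j)[0]-x)/w for j,x,w in D])
best=min((least_squares(lambda p:np.r_[res(p),(np.array(p)-p0)/400],p0) for p0 in [np.array([50.,400,450,450,0,250]),np.array([150.,450,600,640,0,300])]),key=lambda s:s.cost)
P=best.x
if __name__=="__main__":
    print(P.round(1),res(P).round(1))
    for a,z in ((-93,61),(-93,70),(-150,120),(-60,120),(-110,80)):
        T=W(a,z);r=np.hypot(*T[:2])
        for tau in (.4,.5,.6,.7,.8):
            f=lambda q:np.r_[fk(P,[0,q[0],q[1],0,np.pi-tau-q[0]-q[1],0])[0][[0,2]]-[r,z]]
            s=least_squares(f,[.4,1.8]);print(a,z,tau,s.x.round(2),"j5",round(np.pi-tau-s.x.sum(),2),s.cost<1)
E
python3 k.py
```

```text
[-1028.8  -126.1  1406.3   921.1  -375.5   829.6] [ 62.9 -19.8   0.7   3.7 -18.4   1.9   2.5 -16.3  -2.7 -18.3 -17.9  -8.5
   9.3  -4.5  -4.4]
-93 61 0.4 [0.27 2.11] j5 0.36 True
-93 61 0.5 [0.23 2.2 ] j5 0.21 True
-93 61 0.6 [0.2 2.3] j5 0.05 True
-93 61 0.7 [0.18 2.38] j5 -0.12 True
-93 61 0.8 [0.16 2.47] j5 -0.29 True
-93 70 0.4 [0.26 2.11] j5 0.37 True
-93 70 0.5 [0.22 2.2 ] j5 0.22 True
-93 70 0.6 [0.19 2.29] j5 0.06 True
-93 70 0.7 [0.17 2.38] j5 -0.11 True
-93 70 0.8 [0.16 2.46] j5 -0.28 True
-150 120 0.4 [0.21 2.12] j5 0.41 True
-150 120 0.5 [0.17 2.21] j5 0.26 True
-150 120 0.6 [0.14 2.3 ] j5 0.1 True
-150 120 0.7 [0.11 2.39] j5 -0.06 True
-150 120 0.8 [0.1  2.48] j5 -0.23 True
-60 120 0.4 [0.27 2.04] j5 0.43 True
-60 120 0.5 [0.23 2.13] j5 0.28 True
-60 120 0.6 [0.2  2.23] j5 0.12 True
-60 120 0.7 [0.17 2.32] j5 -0.05 True
-60 120 0.8 [0.16 2.41] j5 -0.22 True
-110 80 0.4 [0.25 2.12] j5 0.38 True
-110 80 0.5 [0.21 2.21] j5 0.22 True
-110 80 0.6 [0.18 2.3 ] j5 0.07 True
-110 80 0.7 [0.16 2.39] j5 -0.1 True
-110 80 0.8 [0.14 2.47] j5 -0.27 True
```

```bash
sed -i 's/a,h,L2,L3,e,Lt=p/a,h,L2,L3,e,Lt,d=p/; s/apply(\[a,0,h\])/apply([a,d,h])/; s/0,250\]/0,250,66]/; s/0,300\]/0,300,66]/; s/r=np.hypot(\*T\[:2\])/r=np.sqrt(T[0]**2+T[1]**2-66**2)/' k.py; python3 k.py
```

```text
[  2.  222.7 579.7 419.8  57.  298.4  65.7] [ 0.1 -0.1  0.  -0.   0.1 -0.   0.1  0.3 -0.2  0.1  0.2 -0.1 -0.   0.
  0.3]
-93 61 0.4 [0.52 2.1 ] j5 0.13 True
-93 61 0.5 [0.52 2.16] j5 -0.05 True
-93 61 0.6 [0.54 2.23] j5 -0.23 True
-93 61 0.7 [0.58 2.29] j5 -0.43 True
-93 61 0.8 [0.63 2.35] j5 -0.64 True
-93 70 0.4 [0.5  2.09] j5 0.15 True
-93 70 0.5 [0.5  2.16] j5 -0.02 True
-93 70 0.6 [0.52 2.23] j5 -0.21 True
-93 70 0.7 [0.55 2.29] j5 -0.4 True
-93 70 0.8 [0.6  2.35] j5 -0.61 True
-150 120 0.4 [0.34 2.18] j5 0.22 True
-150 120 0.5 [0.34 2.25] j5 0.05 True
-150 120 0.6 [0.35 2.32] j5 -0.13 True
-150 120 0.7 [0.38 2.39] j5 -0.33 True
-150 120 0.8 [0.43 2.45] j5 -0.55 True
-60 120 0.4 [0.44 1.98] j5 0.32 True
-60 120 0.5 [0.43 2.05] j5 0.16 True
-60 120 0.6 [0.44 2.12] j5 -0.01 True
-60 120 0.7 [0.45 2.19] j5 -0.2 True
-60 120 0.8 [0.48 2.25] j5 -0.39 True
-110 80 0.4 [0.46 2.12] j5 0.16 True
-110 80 0.5 [0.47 2.19] j5 -0.02 True
-110 80 0.6 [0.49 2.26] j5 -0.2 True
-110 80 0.7 [0.52 2.32] j5 -0.4 True
-110 80 0.8 [0.57 2.39] j5 -0.61 True
```

The fit with a 66 mm lateral shoulder offset is exact to under 1 mm. A forward tilt of about 0.4 rad is available. I'll use that with the free edge riding on the fingers, which also presses the plate into the valley. Next I check the waypoints with the fitted model.

Run:
```python
from k import *
for a,z,tau in ((-150,130,.38),(-150,61,.38),(-99,61,.38),(-70,91,.3),(-41,111,0),(-16,118,-.2),(15,115,-.3)):
    T=W(a,z);r=np.sqrt(T[0]**2+T[1]**2-66**2)
    s=least_squares(lambda q:fk(P,[0,q[0],q[1],0,np.pi-tau-q[0]-q[1],0])[0][[0,2]]-[r,z],[.4,1.8]);print(a,z,s.x.round(2),"j5",round(np.pi-tau-s.x.sum(),2))
plan(-150,130,.38)
```

```text
-150 130 [0.32 2.16] j5 0.28
-150 61 [0.47 2.21] j5 0.08
-99 61 [0.51 2.1 ] j5 0.16
-70 91 [0.49 1.95] j5 0.4
-41 111 [0.58 1.64] j5 0.92
-16 118 [0.69 1.41] j5 1.24
15 115 [0.78 1.24] j5 1.42
target [501.8 112.4 130. ] tool shift/30 [ 1.18 -1.71  2.72] rv/.08 [0.58 2.19 0.07] final-frame shift/30 [ 0.67 -1.58  2.96]
now a,b,z -164.4 47.5 219.9 F [ 0.2 -0.   0.5] t 3.8167 j [ 0.13  0.11  2.2   0.31  0.29 -1.94]
```

Request:
drive_tool --increments '[[[0.2,-0.4,0.2],[0.2,1,0]],[[0.2,-0.4,0.3],[0.2,1,0]],[[0.2,-0.4,0.4],[0.2,1,0]],[[0.1,-0.4,0.5],[0,0.2,0]],[[0,0,0.5],[0,0,0]]]'

```text
t: 4.23
eef_pos: [489.9, 110.4, 155.3]
tcp_rot: [-3.141, 0.302, -2.923]
ft_force: [0.4, 0.5, -0.7]
opening: 0.527
```

```bash
python3 -c "
from h import *
plan(-150,130,.3);plan(-150,61,.3)"
```

```text
target [501.8 112.4 130. ] tool shift/30 [-0.13 -0.02  0.92] rv/.08 [0.02 0.02 0.09] final-frame shift/30 [-0.13 -0.02  0.92]
now a,b,z -162.0 0.6 155.3 F [ 0.4  0.5 -0.7] t 4.2333 j [ 0.06  0.27  2.11  0.1   0.47 -1.81]
target [501.8 112.4  61. ] tool shift/30 [ 0.55 -0.02  3.12] rv/.08 [0.02 0.02 0.09] final-frame shift/30 [ 0.55 -0.02  3.12]
now a,b,z -162.0 0.6 155.3 F [ 0.4  0.5 -0.7] t 4.2333 j [ 0.06  0.27  2.11  0.1   0.47 -1.81]
```

Orientation is good. Now down in front of the edge, then forward.

Request:
drive_tool --increments '[[[0.1,0,0.7],[0,0,0.1]],[[0.1,0,0.7],[0,0,0]],[[0.1,0,0.7],[0,0,0]],[[0.2,0,0.7],[0,0,0]],[[0,0,0],[0,0,0]]]'

```text
t: 4.65
eef_pos: [497.6, 112.7, 67.9]
tcp_rot: [3.141, 0.296, -2.932]
ft_force: [-0.5, 0.6, -0.4]
opening: 0.523
```

```bash
python3 -c "
from h import *
plan(-105,61,.3)
from cell import env
p=env.read_camera('scene');cv2.imwrite('pics/s1.png',p['pixels'])"
```

```text
target [545.8 121.8  61. ] tool shift/30 [-1.5  -0.04  0.7 ] rv/.08 [ 0.01 -0.05 -0.02] final-frame shift/30 [-1.5  -0.04  0.7 ]
now a,b,z -154.1 1.2 67.9 F [-0.5  0.6 -0.4] t 4.65 j [ 0.07  0.44  2.18  0.18  0.24 -1.88]
```

View pics/s1.png

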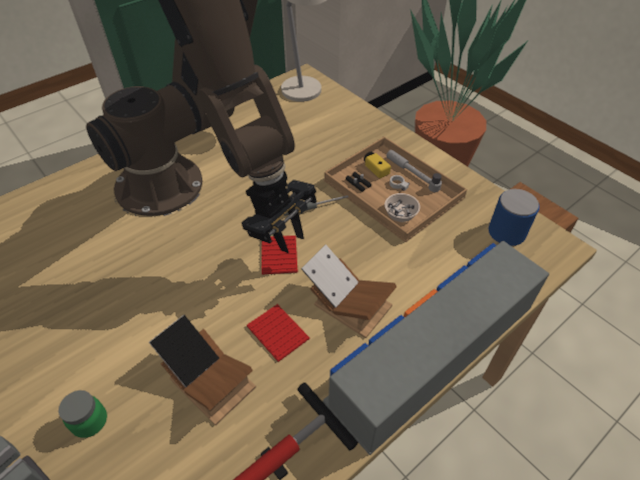

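The gripper stands in front of the metal plate's free edge with its two fingertips near (282,250) and (298,245). Nothing has been disturbed. Moving under the edge.

Request:
drive_tool --increments '[[[-0.5,0,0.2],[0,0,0]],[[-0.5,0,0.2],[0,0,0]],[[-0.5,0,0.2],[0,0,0]],[[0,0,0.1],[0,0,0]],[[0,0,0],[0,0,0]]]'

```text
t: 5.12
eef_pos: [547.3, 123.0, 64.9]
tcp_rot: [-3.141, 0.301, -2.931]
ft_force: [-0.6, -1.1, -0.8]
opening: 0.525
```

```bash
python3 -c "
from h import *
plan(-74,88,.25)
from cell import env
for c in ('scene','top'):
  p=env.read_camera(c);im=p['pixels'][180:340,220:420] if c=='scene' else p['pixels'][140:300,260:460];cv2.imwrite('pics/%s2.png'%c,cv2.resize(im,None,fx=3,fy=3))
a=cv2.imread('pics/scene2.png');b=cv2.imread('pics/top2.png');cv2.imwrite('pics/b2.png',cv2.resize(np.hstack([a,b]),(800,320)))"
```

```text
target [576.1 128.3  88. ] tool shift/30 [-1.16 -0.03 -0.45] rv/.08 [-0.01  0.64 -0.01] final-frame shift/30 [-1.14 -0.03 -0.5 ]
now a,b,z -103.3 0.9 64.9 F [-0.6 -1.1 -0.8] t 5.1167 j [ 0.08  0.49  2.06  0.13  0.29 -1.82]
```

View pics/b2.png

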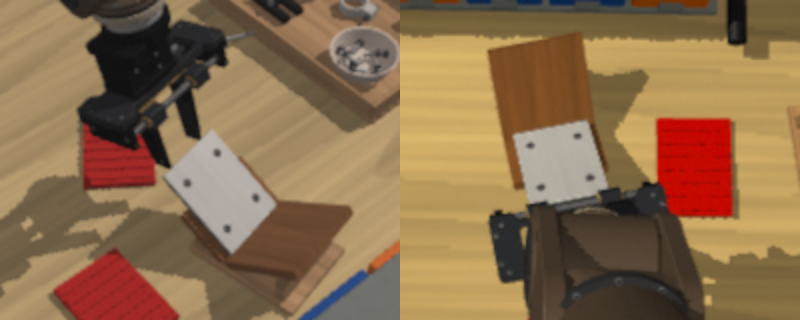

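The fingertips now disappear behind the plate's free edge, at crop (165,165) and (195,135), so they are below it. Plate and rest are unmoved. Now the swing, in small steps.

Request:
drive_tool --increments '[[[-0.4,0,-0.1],[0,0,0]],[[-0.4,0,-0.2],[0,0.3,0]],[[-0.4,0,-0.3],[0,0.3,0]],[[0,0,0],[0,0,0]]]'

```text
t: 5.55
eef_pos: [578.2, 129.2, 94.5]
tcp_rot: [-3.141, 0.256, -2.931]
ft_force: [-0.8, 0.0, 1.2]
opening: 0.528
```

```bash
python3 -c "
from h import *
plan(-41,111,0)
from cell import env
for c in ('scene','top'):
  p=env.read_camera(c);im=p['pixels'][180:340,220:420] if c=='scene' else p['pixels'][140:300,260:460];cv2.imwrite('pics/%s3.png'%c,cv2.resize(im,None,fx=3,fy=3))
a=cv2.imread('pics/scene3.png');b=cv2.imread('pics/top3.png');cv2.imwrite('pics/b3.png',cv2.resize(np.hstack([a,b]),(800,320)))"
```

```text
target [608.4 135.2 111. ] tool shift/30 [-1.13 -0.02 -0.27] rv/.08 [-0.01  3.2  -0.01] final-frame shift/30 [-1.03 -0.02 -0.55]
now a,b,z -71.8 0.5 94.5 F [-0.8  0.   1.2] t 5.55 j [ 0.09  0.48  1.93  0.06  0.47 -1.74]
```

View pics/b3.png

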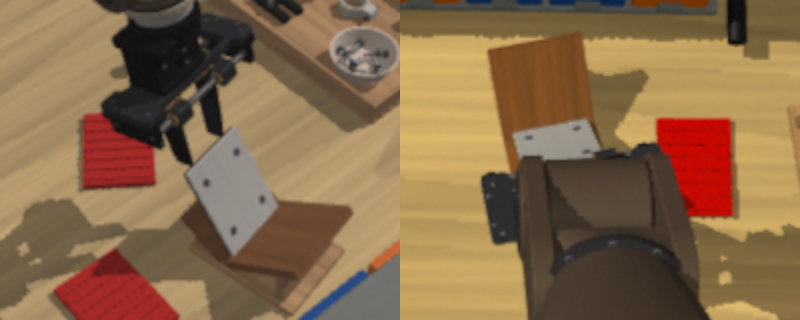

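The plate is tipping up as planned (free edge at crop (190,170)–(233,128)), with its lower edge still in the valley. Continuing.

Request:
drive_tool --increments '[[[-0.3,0,-0.2],[0,0.8,0]],[[-0.3,0,-0.1],[0,0.8,0]],[[-0.3,0,-0.1],[0,0.8,0]],[[-0.3,0,0],[0,0.8,0]],[[0,0,0],[0,0,0]]]'

```text
t: 6.07
eef_pos: [609.7, 136.2, 108.5]
tcp_rot: [3.141, -0.006, -2.931]
ft_force: [-0.6, -0.0, -0.2]
opening: 0.524
```

```bash
python3 -c "
from h import *
plan(-16,118,-.2)
plan(15,115,-.3)
from cell import env
for c in ('scene','top'):
  p=env.read_camera(c);im=p['pixels'][180:340,220:420] if c=='scene' else p['pixels'][140:300,260:460];cv2.imwrite('pics/%s4.png'%c,cv2.resize(im,None,fx=3,fy=3))
a=cv2.imread('pics/scene4.png');b=cv2.imread('pics/top4.png');cv2.imwrite('pics/b4.png',cv2.resize(np.hstack([a,b]),(800,320)))"
```

```text
target [632.9 140.4 118. ] tool shift/30 [-0.78 -0.02 -0.32] rv/.08 [ 0.    2.43 -0.01] final-frame shift/30 [-0.7  -0.02 -0.47]
now a,b,z -39.5 0.7 108.5 F [-0.6 -0.  -0.2] t 6.0667 j [ 0.11  0.58  1.64 -0.    0.93 -1.67]
target [663.2 146.9 115. ] tool shift/30 [-1.82 -0.02 -0.23] rv/.08 [ 0.    3.68 -0.01] final-frame shift/30 [-1.67 -0.02 -0.74]
now a,b,z -39.5 0.7 108.5 F [-0.6 -0.  -0.2] t 6.0667 j [ 0.11  0.58  1.64 -0.    0.93 -1.67]
```

View pics/b4.png

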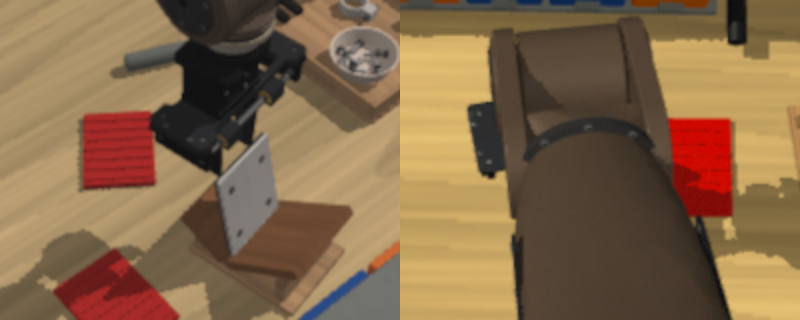

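The plate is now steep, its free edge at crop (218,178)–(265,138), still square and seated. Next I ease it slowly past upright.

Request:
drive_tool --increments '[[[-0.3,0,-0.1],[0,0.7,0]],[[-0.3,0,-0.1],[0,0.7,0]],[[-0.3,0,-0.1],[0,0.7,0]],[[-0.2,0,0],[0,0.4,0]],[[-0.2,0,0],[0,0.4,0]]]'

```text
t: 6.58
eef_pos: [645.9, 144.0, 113.6]
tcp_rot: [3.141, -0.238, -2.931]
ft_force: [1.2, 0.2, -0.2]
opening: 0.529
```

```bash
python3 -c "
from h import *
plan(15,115,-.3)
from cell import env
p=env.read_camera('scene');im=p['pixels'][180:340,220:420];cv2.imwrite('pics/b5.png',cv2.resize(im,None,fx=3,fy=3))"
```

```text
target [663.2 146.9 115. ] tool shift/30 [-0.56 -0.02 -0.18] rv/.08 [ 0.01  0.78 -0.01] final-frame shift/30 [-0.54 -0.02 -0.22]
now a,b,z -2.5 0.7 113.6 F [ 1.2  0.2 -0.2] t 6.5833 j [ 0.13  0.72  1.35 -0.02  1.31 -1.65]
```

View pics/b5.png

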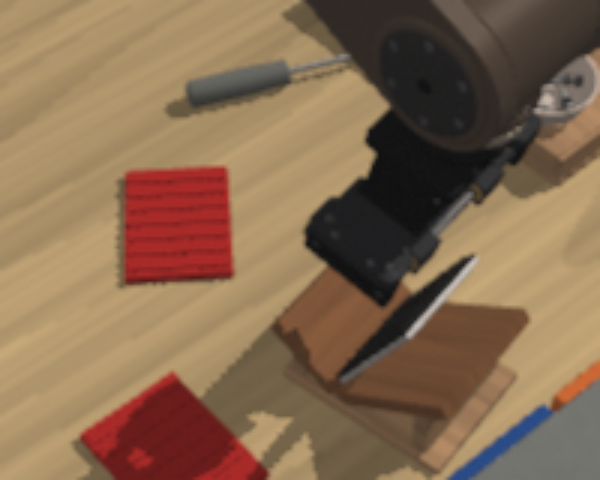

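The plate is past upright and falling away from the fingers, with the tread side now showing. I let it settle, then retreat.

Request:
drive_tool --increments '[[[0,0,0],[0,0,0]],[[0,0,0],[0,0,0]],[[0.2,0,-0.5],[0,0,0]],[[0.4,0,-0.7],[0,0,0]],[[0.5,0,-0.8],[0,-0.5,0]]]'

```text
t: 7.05
eef_pos: [628.1, 140.1, 179.4]
tcp_rot: [-3.142, -0.198, -2.932]
ft_force: [1.6, 1.3, 0.3]
opening: 0.525
```

Request:
drive_tool --increments '[[[0.8,0,-0.6],[0,-0.5,0]],[[1,0,-0.4],[0,-0.5,0]],[[1,0,-0.3],[0,-0.5,0]],[[1,0,-0.2],[0,-0.5,0]],[[1,0,0],[0,-0.5,0]]]'

```text
t: 7.47
eef_pos: [494.0, 111.7, 242.5]
tcp_rot: [-3.141, 0.01, -2.932]
ft_force: [1.5, -0.2, 0.1]
opening: 0.526
```

Request:
drive_tool --increments '[[[1,0,0],[0,0,0]],[[1,0,0],[0,0,0]],[[1,0,0],[0,0,0]],[[0,0,0],[0,0,0]]]'

```text
t: 7.8
eef_pos: [402.4, 92.7, 240.8]
tcp_rot: [-3.141, 0.004, -2.932]
ft_force: [1.1, -0.2, 1.1]
opening: 0.523
```

Run:
```python
from h import *
from cell import env
print(env.state()["eef_pos"],env.state()["ft_force"])
s,c=np.sin(np.deg2rad(35)),np.cos(np.deg2rad(35)); ims=[]
for nme,x0,y0,w,h in (("scene",260,210,160,150),("top",260,130,160,150)):
    p=env.read_camera(nme)
    for d in env.tip_of("plate_todo",p):
        r=np.array(d["point"]);print(nme,d["score"],"a,b,z",((r[:2]-V)@u).round(1),((r[:2]-V)@n).round(1),r[2])
    for d in env.tip_of("plate_done",p): print("done",d["point"])
    im=cv2.resize(p["pixels"][y0:y0+h,x0:x0+w],None,fx=2.5,fy=2.5,interpolation=cv2.INTER_CUBIC)
    # expected resting plate: seat lower edge in valley
    l=np.array([0,25.])+10*np.array([-s,c])+14*0; k=l+120*np.array([c,s])
    q=((proj(p,[W(*l,45),W(*l,-45),W(*k,-45),W(*k,45)])-[x0,y0]+.5)*2.5).astype(int)
    cv2.polylines(im,[q.reshape(-1,1,2)],True,(255,0,255),1); ims.append(im)
cv2.imwrite("pics/end.png",np.hstack(ims))
```

```text
[402.35942933  92.67616715 240.78483067] [ 1.06160057 -0.22585017  1.12932304]
scene 0.94 a,b,z -70.8 -163.5 4.7
scene 0.84 a,b,z 41.9 -2.7 64.8
scene 0.74 a,b,z -215.9 7.7 4.0
done [554.8, -224.2, 66.9]
done [590.4, 130.8, 64.6]
top 0.71 a,b,z -70.4 -163.7 10.7
top 0.65 a,b,z 46.6 0.0 64.4
done [557.1, -227.3, 65.1]
```

View pics/end.png

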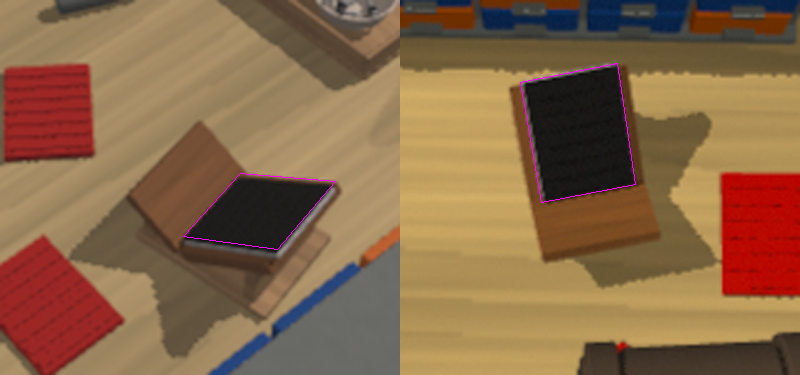

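The plate lies tread up on the far slope and matches the expected magenta outline in both views, so it is square with its lower edge in the V. Handing in.

```bash
python3 -c "
from cell import env
print(env.job_done())"
```

```text
the job is handed in; nothing more can be done
None
```

The bare-metal plate is turned over and lies on the far slope of its own rest, black rubber tread up, with its lower edge down in the V. I slid the half-open fingers under its overhanging edge, swung it slowly past upright and let it fall. Then I backed the arm clear and handed in, with the last move ending at 7.8 s of the 35 s allowed.

**Final position:** the networks put the plate's centre 42–47 mm beyond the valley line, within 3 mm of the rest's middle and about 64.5 mm above the bench. All of that is inside the limits. In both camera views it fits the outline expected for a square plate at 35°.

**Rest of the scene:** plate_done was reported within about 3 mm of where it started. The wrist force readings between moves stayed under about 2 N. The arm's planned path kept well above the tray; I did not re-measure the tray's contents one by one at the end.

**What disagreed:**
- **Tilt:** the first plan, a full 55° forward tilt, ran into the low limit of joint 5. I switched to a tilt of about 0.3 rad.
- **False reports:** the networks also reported the two red look-alikes as plate_todo, and the turned plate once as plate_done. I dismissed these by checking the pictures.

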